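Hang the half-lid on the twin pegs of the top box

TASK

Pick up the metal half-lid lying on the sill by its grip bar and hang it on the top stacking box: both pegs of the peg bridge go through its two holes together, until it lies flat and fully home on the bridge, then let go. The bridge has play, so feel for the pegs with light pressure; do not force the lid, and leave everything else where it stands.

Things in the scene. Friction and masses are not known exactly. Their poses are not given: they have to be found in the camera images.
- deck_grip (a point): Half-lid: aluminium plate with a black grip bar standing over its middle. This point is the centre of the bar (64 mm along x, 12 mm thick along y, 20 mm tall, clear space of 20 mm between it and the plate's top, on two posts), 36 mm above the plate's underside. x: along the plate's length and the bar, y across, z up. Starts flat on the sill.
- perch (a point): Point fixed to the top box: height of the peg bridge's top face, middle of the bridge's play. x along the line of the pegs (box's short side), y along its long side, away from its contents, z up. Bridge: white plastic, 165 x 60 mm, its centre anywhere within 16 mm of this point along x (this pose does not tell where; no play along y), staying until pushed along x by about 14 N.
- deck: The same half-lid, 190 x 110 x 6 mm; origin at the centre of its underside, axes as for deck_grip. Two round 13 mm holes go through the plate at x = -45 and +45 mm, y = 0; either way round fits. Mass 0.24 to 0.36 kg.
- stack: Three stacked smoky clear plastic boxes, fixed, 220 x 340 mm, rim 170 mm above the sill; origin at the centre of the underside, z up. The top box carries the peg bridge (at y = +90 mm in this frame, crossing the box) and loose contents (at y below +15 mm).
- peg_top (a point): Point fixed to the box 18 mm above perch: height of the peg tips, middle of the play. The bridge's two upright steel pegs (10 mm thick, 18 mm tall, tips chamfered to 8.4 mm) stand 45 mm either side of its centre along x. It rests on cushions: pushed down it yields after about 3 N, then 1.2 N per mm, hard after 8 mm (12 N). With the lid home, deck_grip is 36 mm above perch (sag under 1 mm).
- tin: Closed steel lunch tin 124 x 84 x 44 mm in the top box, origin at underside centre. Leave alone.
- dish: White ceramic sauce dish, 64 mm wide, 28 mm tall, in the top box, origin at underside centre. Leave alone.
- slid: Silicone lid, 76 mm wide, 18 mm tall with its knob, in the top box, origin at underside centre. Leave alone.
- jar: Small glass jar with twist cap, 48 mm wide, 70 mm tall, in the top box, origin at underside centre. Leave alone.
- mug: White mug, 80 mm wide, 90 mm tall, on the sill, origin at underside centre. Leave alone.
- bottle: Glass bottle, 60 mm wide, 170 mm tall, on the sill, origin at underside centre. Leave alone.
- spatula: Spatula lying on the sill along its x, origin at underside centre. Leave alone.
Things that resemble listed ones, but are neither listed nor needed, are in the scene too. Several things look just like the deck: the one meant starts nearest to the robot's base.

How it is judged:
On the way:
1. the half-lid is lifted clear of the sill (height (world z) of deck_grip above 0.12 m), for 0.1 s.
At the end, for the whole second after the job is handed in: the half-lid lies flat on the peg bridge (within 3 degrees) with both pegs through its holes: grip bar 26 to 40 mm above perch, within 21 mm along x and 6 mm along y of perch, long side within 4.5 degrees of the peg line, at rest, let go (z of deck_grip in the frame of perch between 0.026 and 0.04 m and x of deck_grip in the frame of perch between -0.021 and 0.021 m and y of deck_grip in the frame of perch between -0.006 and 0.006 m and angle between deck_grip's own z axis and vertical below 0.05 rad and angle between the x axis of deck_grip and the x axis of perch, either way round below 0.08 rad and linear speed of deck below 0.02 m/s); the robot touches nothing.
It fails at once if the half-lid is forced against the boxes or pegs with more than 25 N (contact force between deck and stack above 25 N).
It fails at once if something in the top box or on the sill (tin, dish, silicone lid, jar, mug, bottle, spatula) is shifted by more than 30 mm (distance of any of tin, dish, slid, jar, mug, bottle, spatula from where it was at the start of the episode above 0.03 m).
It also fails if it takes over 51 s, if anything falls off the work surface, if the arm or the gripper's body presses on something with over 40 N, if the wrist force passes 120 N, or if a joint passes its speed limit or range.

ROBOT

A 6-joint arm with a two-finger parallel gripper is mounted at the origin on the work surface. World frame = base frame: x ahead of the robot, y to its left, z up, the work surface at z = 0. Lengths are in m, angles in rad, forces in N, time in s.
With the tool pointing down it reaches from about 0.225 to 0.875 m from the base axis. Payload 3.4 kg.
Tool frame: the origin (TCP) lies at the very end of the fingers, on their centre line; the grasp point (between the pads) lies 19 mm behind it; z points along the fingers, y is the direction in which the jaws open and shut (so a half turn about z gives the same grasp; the last joint's range is limited). The gripper opens to 85 mm and grips with 20 to 120 N. Pads are 22 mm wide; open, the fingers measure 114 mm over their backs; the gripper's body (76 mm by 85 mm) begins 54 mm behind the grasp point. The pads swing forward as they close: fully open they stand 13 mm farther back than shut.
Start: joints at [1.067, 0.276, 1.505, -0, 1.361, -0.121], TCP at [0.215, 0.533, 0.231] pointing down, gripper open.
Joint ranges: [-2.89, 2.89], [-0.75, 2.08], [0.22, 2.7], [-1.18, 4.32], [0.11, 2.71], [-2.7, 2.7]. Speed limits (rad/s): [2.57, 2.57, 3.14, 3.14, 3.14, 3.14].

INTERFACE

Orientations are given as a unit quaternion [w, x, y, z].
In Python, from rig import get_state, get_image, camera_model, sign_off gives the robot as it stands. The module is installed in compiled form; this text tells all that it offers.
- The arm moves only by the tool drive_tool, never from a script. Its argument "motion" is text: rows parted by semicolons, each of 7 numbers parted by spaces: the turn, a rotation vector about the tool's x, y, z in degrees, then the shift along the tool's x, y, z in m, then the opening in per cent of the stroke, from 0 (shut) to 100 (fully open). In form: wx wy wz tx ty tz hand; .... A call has 1 to 12 rows; each row shifts and turns the pose as measured when the row begins, along the tool's axes as they then stand; what a row does not reach is not made up. A row lasts 1/8 s, in which the tool goes at most 62.5 mm and 10.7 degrees, less where a joint would pass 70% of its speed; a pose out of reach is approached as far as the arm can. A call is refused whole if a number of a shift passes 0.0625 or a number of a turn 10.7, either way. A call with a gripper value outside its range is refused whole. The fingers move at their own pace and stop on an object; "newtons" is the grip in N (left out, the last holds). Time passes only in rows, so rows that do not move let the fingers close. It gives the time, the measured TCP pose, the force and the opening at its end, in the units of the state.
- get_state(): the state, without advancing time (a new reading comes with each control period).
- get_image(name): name is "scene" or "top"; returns (picture, depth): 384x512x3 uint8, red, green, blue; 384x512 float32, m along the optical axis (not along the pixel's ray), 0 where there is no reading.
- camera_model(name): a dict with "camera_matrix" (3x3 intrinsics, pixels), "cam_to_world" (4x4, takes a point from camera to world coordinates). Camera axes: x right, y up, looking along -z (the intrinsics and any distortion apply to the point x, -y, -z); pixel columns grow to the right and rows downward; lengths in m; the calibration is good to about 2 mm. A picture is of the moment at which its call begins. camera_model takes no time and is no camera call.
- sign_off(): hands the job in, once; it reports no verdict.
The state is a dict: "clock": time; "qpos": joint angles; "qd": joint speeds; "effort": joint torques, N m; "position": TCP position; "ee_rot": TCP orientation; "contact_force": force on the tool from outside, world axes, zero at the start; "moment": the same for the moment, N m; "width": finger opening in m.
Only numpy, scipy, OpenCV 4.12 (cv2) and the standard library are available. Lean on these libraries where they do the work, as an engineer would, in place of code of your own. Each camera call takes 0.05 s, during which the arm holds its last target.

## Working session

There is one attempt and no reset: what is moved stays moved. The work goes in short steps, Python scripts to look and compute and a tool call to move; the robot and the scene stay as the last step left them, time stands still between calls to the robot, and variables do not carry over. Pictures are saved under pics/ and viewed, and the job is handed in when it is done.

Besides the shell and the picture viewer there is one more tool, called by a JSON object that holds its "fn" and its "kwargs". drive_tool: Moves the arm, as the interface text tells. Its arguments: {"type":"object","properties":{"motion":{"type":"string"},"newtons":{"type":"number"}},"required":["motion"]}

```bash
mkdir -p pics; ls
python3 - <<'E'
from rig import *
import cv2,numpy as np
s=get_state();print({k:np.round(v,3) for k,v in s.items()})
for n in("scene","top"):
    im,d=get_image(n);cv2.imwrite(f"pics/{n}0.png",im[:,:,::-1]);np.savez(f"{n}0.npz",im=im,d=d)
    m=camera_model(n);print(n,{k:np.round(v,3) for k,v in m.items()})
E
```

```text
pics
{'clock': np.float64(0.0), 'qpos': array([ 1.067,  0.277,  1.506,  0.   ,  1.361, -0.121]), 'qd': array([-0.001, -0.   , -0.001,  0.001, -0.001, -0.   ]), 'effort': array([ 1.0000e-03, -4.1677e+01, -2.4581e+01, -0.0000e+00,  1.1000e-02,
       -0.0000e+00]), 'position': array([0.215, 0.533, 0.23 ]), 'ee_rot': array([-0.   ,  0.19 ,  0.982, -0.001]), 'contact_force': array([0.712, 0.035, 0.287]), 'moment': array([-0.019,  0.011,  0.064]), 'width': np.float64(0.086)}
scene {'camera_matrix': array([[449.116,   0.   , 260.388],
       [  0.   , 449.116, 184.797],
       [  0.   ,   0.   ,   1.   ]]), 'cam_to_world': array([[-0.333, -0.824,  0.459,  1.417],
       [ 0.943, -0.287,  0.169,  0.433],
       [-0.007,  0.489,  0.872,  1.731],
       [ 0.   ,  0.   ,  0.   ,  1.   ]])}
top {'camera_matrix': array([[358.377,   0.   , 255.818],
       [  0.   , 358.377, 192.519],
       [  0.   ,   0.   ,   1.   ]]), 'cam_to_world': array([[ 0.019,  0.995, -0.096,  0.462],
       [-1.   ,  0.02 ,  0.003,  0.126],
       [ 0.005,  0.096,  0.995,  1.332],
       [ 0.   ,  0.   ,  0.   ,  1.   ]])}
```

View pics/scene0.png

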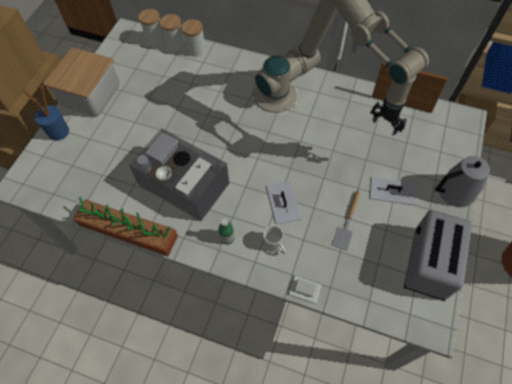

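View pics/top0.png

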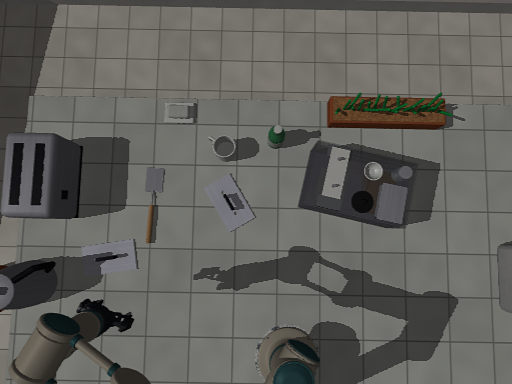

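The top view shows the base near (287,350), with two half-lids at (230,202) and (110,256). The stack is around (360,185), with the white bridge at (337,172). I'll zoom in.

```bash
cat > h.py <<'E'
import numpy as np,cv2
from rig import camera_model
def ray(n,u,v):
    m=camera_model(n);K=m["camera_matrix"];T=m["cam_to_world"]
    d=np.linalg.inv(K)@np.array([u,v,1.]);d=T[:3,:3]@np.array([d[0],-d[1],-d[2]])
    return T[:3,3],d
def onz(n,u,v,z):
    o,d=ray(n,u,v);return o+d*(z-o[2])/d[2]
def cloud(n,d):
    m=camera_model(n);K=m["camera_matrix"];T=m["cam_to_world"]
    v,u=np.mgrid[:d.shape[0],:d.shape[1]]
    P=np.stack([(u-K[0,2])/K[0,0]*d,-(v-K[1,2])/K[1,1]*d,-d],-1)
    return P@T[:3,:3].T+T[:3,3]
def tri(a,b):
    (o1,d1),(o2,d2)=ray("scene",*a),ray("top",*b)
    A=np.stack([d1,-d2],1);t=np.linalg.lstsq(A,o2-o1,rcond=None)[0]
    p,q=o1+t[0]*d1,o2+t[1]*d2
    return (p+q)/2,np.linalg.norm(p-q)
E
python3 - <<'E'
from h import *
def crop(f,n,x0,y0,w,h,s):
    im=np.load(f)["im"][y0:y0+h,x0:x0+w,::-1]
    return cv2.resize(im,None,fx=s,fy=s,interpolation=cv2.INTER_CUBIC)
cv2.imwrite("pics/a.png",crop("top0.npz","top",290,130,140,105,5.5))
cv2.imwrite("pics/b.png",crop("top0.npz","top",190,165,80,75,8))
cv2.imwrite("pics/c.png",crop("scene0.npz","scene",120,120,120,100,6))
cv2.imwrite("pics/d.png",crop("scene0.npz","scene",255,170,60,60,10))
for n in("top","scene"):
    z=np.load(n+"0.npz");P=cloud(n,z["d"]);
    for (u,v) in {"top":[(230,202),(215,190),(335,172),(340,150),(110,256),(312,185)],"scene":[(284,200),(195,175),(170,180)]}[n]: print(n,u,v,P[v,u].round(4))
E
```

```text
top 230 202 [0.5504 0.2144 0.0406]
top 215 190 [0.5967 0.274  0.0031]
top 335 172 [ 0.645  -0.1336  0.1813]
top 340 150 [ 0.7187 -0.1508  0.1783]
top 110 256 [0.3501 0.6344 0.0436]
top 312 185 [ 0.6086 -0.069   0.1189]
scene 284 200 [0.5708 0.2264 0.0552]
scene 195 175 [ 0.6432 -0.1308  0.1786]
scene 170 180 [ 0.671  -0.2397  0.1218]
```

View pics/a.png

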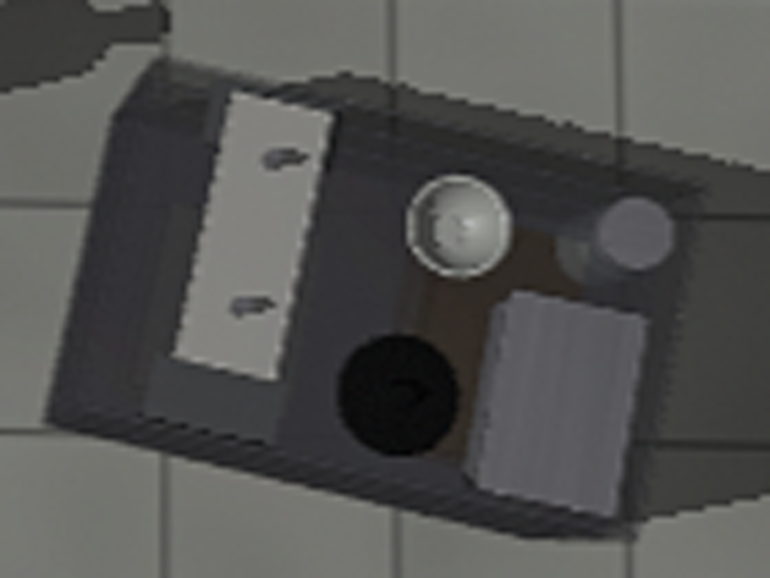

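View pics/b.png

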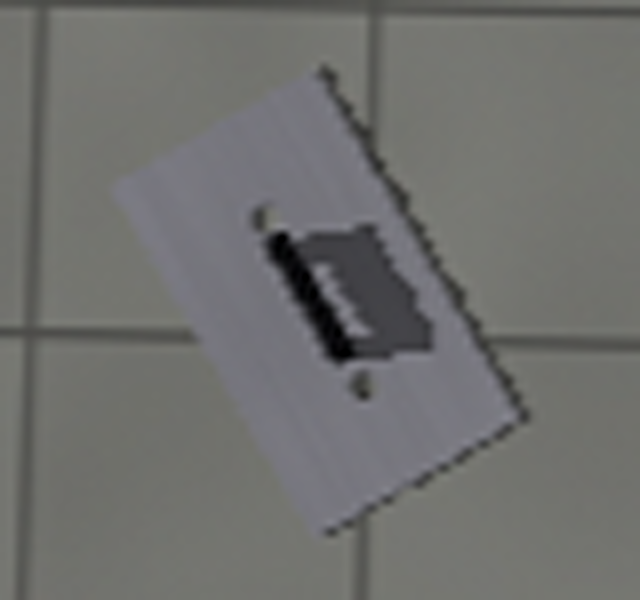

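View pics/c.png

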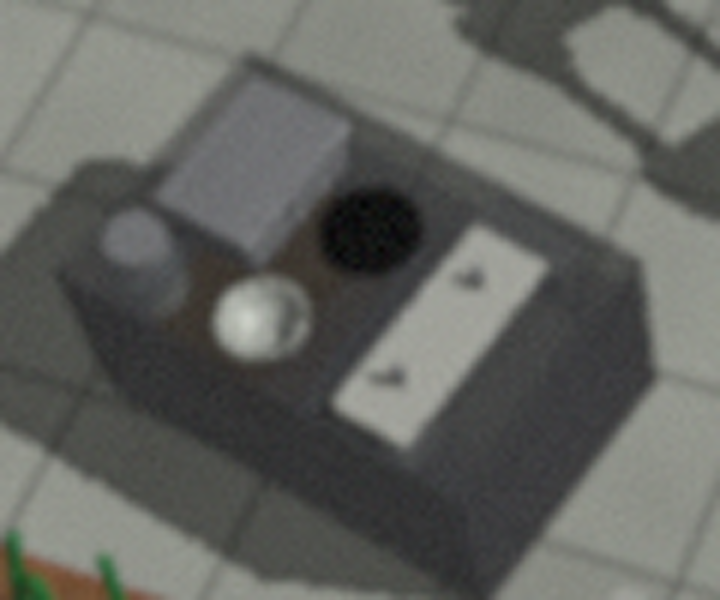

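View pics/d.png

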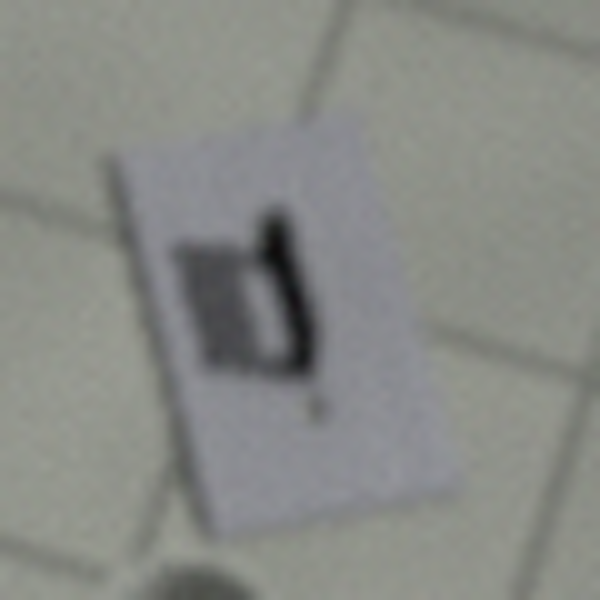

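Run:
```python
from h import *
from scipy import ndimage as nd
def rect(pts):
    c,(w,h),a=cv2.minAreaRect((pts*1000).astype(np.float32)); 
    b=cv2.boxPoints((c,(w,h),a))
    e=[b[1]-b[0],b[2]-b[1]];l=max(e,key=np.linalg.norm)
    return np.round(c,1),np.round((w,h),1),round(np.degrees(np.arctan2(l[1],l[0])),2)
for n in("top","scene"):
    z=np.load(n+"0.npz");im=z["im"].astype(int);P=cloud(n,z["d"]);hsv=cv2.cvtColor(z["im"],cv2.COLOR_RGB2HSV)
    # bridge
    seed={"top":(172,335),"scene":(175,193)}[n]
    print("bridge px",im[seed],hsv[seed])
    g=im.min(2); mask=((g>125)).astype(np.uint8)
    l,k=nd.label(mask);m=l==l[seed]; m=nd.binary_fill_holes(m);print("area",m.sum())
    zz=P[m][:,2];print("z med",np.median(zz),zz.std())
    zb=np.median(zz)
    for zb in (zb,0.178):
        v,u=np.nonzero(m);q=np.array([onz(n,a,b,zb)[:2] for a,b in zip(u,v)])
        print(n,"bridge",zb,rect(q),q.mean(0).round(4))
    # plate
    seed={"top":(190,215),"scene":(185,283)}[n];print("plate px",im[seed])
    R,G,B=im[...,0],im[...,1],im[...,2]
    m=((B-G)>3)&(B>110);m=nd.binary_closing(m,iterations=1);l,k=nd.label(m)
    m=nd.binary_fill_holes(l==l[seed]); print("area",m.sum(),np.median(P[m][:,2]))
    v,u=np.nonzero(m);q=np.array([onz(n,a,b,0.006)[:2] for a,b in zip(u,v)]);print(n,"plate",rect(q),q.mean(0).round(4))
    # bar
    win={"top":(185,220,215,245),"scene":(188,212,275,292)}[n]
    mm=np.zeros_like(m);mm[win[0]:win[1],win[2]:win[3]]=(im.max(2)<45)[win[0]:win[1],win[2]:win[3]]
    v,u=np.nonzero(mm);q=np.array([onz(n,a,b,0.046)[:2] for a,b in zip(u,v)]);print(n,"bar",rect(q),q.mean(0).round(4),len(v), np.median(P[mm][:,2]))
    dk=im.max(2)
    wins={"top":[(155,162,334,348),(182,190,328,342)],"scene":[(161,170,192,203),(178,186,178,190)]}[n]
    for w in wins:
        s=im.max(2)[w[0]:w[1],w[2]:w[3]];print(s)
for (a,b) in [((119+0,0),(0,0))][:0]:pass
```

```text
bridge px [131 130 126] [ 24  10 131]
area 843
z med 0.17836650978312352 0.06878916179463515
top bridge 0.17836650978312352 (array([ 644.9, -135.9]), array([ 57.3, 162. ]), np.float32(-12.19)) [ 0.644  -0.1366]
top bridge 0.178 (array([ 645., -136.]), array([ 57.3, 162. ]), np.float32(-12.19)) [ 0.6441 -0.1367]
plate px [119 120 127]
area 1473 0.006141288543233481Traceback (most recent call last):
  File "<stdin>", line 25, in <module>
  File "h.py", line 8, in onz
    o,d=ray(n,u,v);return o+d*(z-o[2])/d[2]
        ~~~^^^^^^^
  File "h.py", line 4, in ray
    m=camera_model(n);K=m["camera_matrix"];T=m["cam_to_world"]
ValueError: time passes only in moves, steps and waits
```

```bash
cat > cal.py <<'E'
from rig import camera_model
import pickle
pickle.dump({n:camera_model(n) for n in("scene","top")},open("cal.pkl","wb"))
E
python3 cal.py && sed -i 's/^from rig.*/import pickle\nCM=pickle.load(open("\.\/cal.pkl","rb"))\ndef camera_model(n): return CM[n]/' h.py
cat > m.py <<'E'
from h import *
from scipy import ndimage as nd
def rect(pts):
    c,(w,h),a=cv2.minAreaRect((pts*1000).astype(np.float32)); 
    b=cv2.boxPoints((c,(w,h),a))
    e=[b[1]-b[0],b[2]-b[1]];l=max(e,key=np.linalg.norm)
    return np.round(c,1),np.round((w,h),1),round(float(np.degrees(np.arctan2(l[1],l[0]))),2)
for n in("top","scene"):
    z=np.load(n+"0.npz");im=z["im"].astype(int);P=cloud(n,z["d"])
    seed={"top":(172,335),"scene":(175,193)}[n]
    m=im.min(2)>(125 if n=="top" else 150)
    print("bridge px",im[seed]);l,k=nd.label(m);m=nd.binary_fill_holes(l==l[seed])
    zz=P[m][:,2];print("area",m.sum(),"z med",np.median(zz))
    v,u=np.nonzero(m);q=np.array([onz(n,a,b,.1775)[:2] for a,b in zip(u,v)])
    print(n,"bridge",rect(q),q.mean(0).round(4))
    seed={"top":(190,215),"scene":(185,283)}[n];print("plate px",im[seed])
    R,G,B=im[...,0],im[...,1],im[...,2]
    m=((B-G)>3)&(B>110);m=nd.binary_closing(m,iterations=1);l,k=nd.label(m)
    m=nd.binary_fill_holes(l==l[seed]); print("area",m.sum(),np.median(P[m][:,2]))
    v,u=np.nonzero(m);q=np.array([onz(n,a,b,0.006)[:2] for a,b in zip(u,v)]);print(n,"plate",rect(q),q.mean(0).round(4))
    win={"top":(185,220,215,245),"scene":(188,212,275,292)}[n]
    mm=np.zeros_like(m);mm[win[0]:win[1],win[2]:win[3]]=(im.max(2)<50)[win[0]:win[1],win[2]:win[3]]
    v,u=np.nonzero(mm);q=np.array([onz(n,a,b,0.046)[:2] for a,b in zip(u,v)]);print(n,"bar",rect(q),q.mean(0).round(4),len(v), np.median(P[mm][:,2]))
    wins={"top":[(155,163,334,348),(182,190,328,342)],"scene":[(161,170,192,203),(178,186,178,190)]}[n]
    for w in wins: print(w);print(im.max(2)[w[0]:w[1],w[2]:w[3]]); print((P[w[0]:w[1],w[2]:w[3],2]*1000).round().astype(int))
E
python3 m.py
```

```text
bridge px [131 130 126]
area 843 z med 0.17836650978312352
top bridge (array([ 645.1, -136.1]), array([ 57.4, 162.1]), -12.19) [ 0.6441 -0.1368]
plate px [119 120 127]
area 1473 0.006141288543233481
top plate (array([551.6, 222. ]), array([187.9, 107.8]), 31.64) [0.5512 0.2219]
top bar (array([543.1, 215.3]), array([82.3,  9.8]), 31.63) [0.5492 0.2191] 50 0.0461411117949041
(155, 163, 334, 348)
[[131 130 130 130 130 130 131 131 131 131 131 130 130 129]
 [130 130 130 131 132 133 133 134 135 135 134 131 130 130]
 [131 130 131 132 117  96  93  74  66  65 120 134 132 132]
 [130 130 131 115  85  89  94  80  69  68  67  63 114 134]
 [129 130 131 112  84  80  74  59  63  66  63 116 132 135]
 [130 131 130 133  95  80  71 118 135 134 133 132 132 146]
 [130 130 130 131 132 134 133 132 132 131 131 130 131 119]
 [130 130 130 130 131 131 130 130 130 130 129 130 132 109]]
[[177 179 180 180 177 178 176 176 179 180 176 177 180 180]
 [175 176 181 180 179 174 175 177 176 182 176 178 179 176]
 [174 180 183 179 179 195 201 179 176 180 179 181 179 178]
 [178 176 180 177 189 192 194 197 174 180 179 174 17
[... 2600 characters left out ...]
48 162 162 158 146 146 153 158 162]
 [ 85 110 139 151 152 151 141 122 124 140 157 165]
 [108 138 147 137 126 122 114 100 103 127 157 161]
 [139 156 157 139 122 112 104  98  98 129 154 165]
 [158 164 162 153 144 137 135 130 129 141 158 161]
 [163 163 159 161 157 158 156 155 152 152 158 162]]
[[121 114 120 124 180 183 181 175 180 183 176 180]
 [118 123 124 181 176 176 181 179 184 182 175 183]
 [121 118 175 180 176 185 176 201 201 183 177 184]
 [124 118 187 181 174 186 180 206 193 191 183 182]
 [163 178 183 181 182 186 187 192 194 186 179 179]
 [176 186 173 184 179 181 188 177 191 187 176 184]
 [179 186 180 176 181 178 179 178 182 178 178 177]
 [173 185 186 176 177 183 183 183 179 173 181 183]]
```

Run:
```python
from h import *
z=np.load("top0.npz");im=z["im"].astype(int);P=cloud("top",z["d"])
# bar: dark px inside upper plane
win=(190,212,221,236)
mm=np.zeros((384,512),bool);mm[win[0]:win[1],win[2]:win[3]]=((im.max(2)<70)&(P[...,2]>.03))[win[0]:win[1],win[2]:win[3]]
v,u=np.nonzero(mm);q=np.array([onz("top",a,b,.046)[:2] for a,b in zip(u,v)]);print("bar",len(u),q.mean(0),cv2.minAreaRect((q*1000).astype(np.float32)))
C=q.mean(0)
for w in [(155,163,334,348),(182,190,328,342)]:
    m=np.zeros((384,512),bool);m[w[0]:w[1],w[2]:w[3]]=(P[w[0]:w[1],w[2]:w[3],2]>.187)
    v,u=np.nonzero(m);q=np.array([onz("top",a,b,.192)[:2] for a,b in zip(u,v)]);print("peg",len(u),q.mean(0))
# holes in plate: zoom (263,217),(362,386)
for a in[(263,217),(362,386)]:
    p=onz("top",(a[0]+.5)/8-.5+190,(a[1]+.5)/8-.5+165,.003);print("hole",p)
# scene
z=np.load("scene0.npz");P=cloud("scene",z["d"]);im=z["im"].astype(int)
for w in [(161,170,192,203),(178,186,178,190)]:
    m=np.zeros((384,512),bool);m[w[0]:w[1],w[2]:w[3]]=(P[w[0]:w[1],w[2]:w[3],2]>.1885)
    v,u=np.nonzero(m);q=np.array([onz("scene",a,b,.189)[:2] for a,b in zip(u,v)]);print("speg",len(u),q.mean(0))
# bridge corners scene from zoom6 crop(120,120)
b=[(480,222),(551,267),(410,450),(331,402)];Q=[]
for a in b:
    p=onz("scene",(a[0]+.5)/6-.5+120,(a[1]+.5)/6-.5+120,.178);Q.append(p);print("scorner",p.round(4))
print(np.mean(Q,0))
t=[(230,92),(335,115),(277,382),(172,355)];Q=[]
for a in t:
    p=onz("top",(a[0]+.5)/5.5-.5+290,(a[1]+.5)/5.5-.5+130,.178);Q.append(p);print("tcorner",p.round(4))
print(np.mean(Q,0))
for a,c in zip([b[2],b[3],b[0],b[1]],[t[0],t[1],t[2],t[3]]): print("tri",tri(((a[0]+.5)/6-.5+120,(a[1]+.5)/6-.5+120),((c[0]+.5)/5.5-.5+290,(c[1]+.5)/5.5-.5+130)))
```

```text
bar 51 [0.55186828 0.22079321] ((551.9871826171875, 220.85986328125), (61.377864837646484, 10.06328296661377), 31.59709358215332)
peg 9 [ 0.68896078 -0.14530908]
peg 9 [ 0.60074036 -0.12576811]
hole [0.59089323 0.24615114 0.003     ]
hole [0.51316129 0.19810664 0.003     ]
speg 8 [ 0.60145662 -0.13313841]
speg 8 [ 0.68686464 -0.15017855]
scorner [ 0.5558 -0.1484  0.178 ]
scorner [ 0.5734 -0.0884  0.178 ]
scorner [ 0.7341 -0.1216  0.178 ]
scorner [ 0.7183 -0.1856  0.178 ]
[ 0.64539569 -0.13600839  0.178     ]
tcorner [ 0.7305 -0.1227  0.178 ]
tcorner [ 0.7178 -0.1854  0.178 ]
tcorner [ 0.5575 -0.1502  0.178 ]
tcorner [ 0.5722 -0.0884  0.178 ]
[ 0.64449216 -0.13667954  0.178     ]
tri (array([ 0.73168564, -0.12373832,  0.17257277]), np.float64(0.0003401495496846917))
tri (array([ 0.71798795, -0.18570546,  0.17730035]), np.float64(0.0003115924776421116))
tri (array([ 0.55707662, -0.14865196,  0.18018547]), np.float64(0.002080890622360292))
tri (array([ 0.57242722, -0.08887904,  0.17620831]), np.float64(0.0003001247549080339))
```

```bash
cat > plan.py <<'E'
import sys,numpy as np
from rig import get_state
from scipy.spatial.transform import Rotation as Ro
# plan.py x y z yawdeg(tool x) nrows : equal rows, tool kept pointing down
def R(yaw): 
    c,s=np.cos(yaw),np.sin(yaw);return np.array([[c,s,0],[s,-c,0],[0,0,-1]])
s=get_state();w=s["ee_rot"];R0=Ro.from_quat([w[1],w[2],w[3],w[0]]).as_matrix()
x,y,z,yaw,n=map(float,sys.argv[1:6]);n=int(n)
p0=np.array(s["position"]);yaw0=np.arctan2(R0[1,0],R0[0,0])
dy=(np.radians(yaw)-yaw0+np.pi)%(2*np.pi)-np.pi
print("t",round(s["clock"],2),"pos",p0.round(4),"yaw",np.degrees(yaw0).round(2),"dyaw",np.degrees(dy).round(2),"tilt",R0[:,2].round(4))
Rt=Ro.from_matrix(R0.T@R(np.radians(yaw))).as_rotvec(degrees=True);print("total turn",Rt.round(2))
print("total shift in present tool axes",(R0.T@(np.array([x,y,z])-p0)).round(4))
d=(np.array([x,y,z])-p0)/n
for i in range(n):
    Ri=R(yaw0+dy*i/n)
    print("turn z",round(-np.degrees(dy)/n,2),"shift",(Ri.T@d).round(4))
print("F",np.round(s["contact_force"],2),"M",np.round(s["moment"],3),"w",round(float(s["width"]),4))
E
python3 plan.py 0.552 0.2215 0.13 211.6 9
```

```text
t 0.1 pos [0.2146 0.533  0.2306] yaw 158.07 dyaw 53.53 tilt [-8.0e-04 -1.4e-03 -1.0e+00]
total turn [-8.000e-02 -5.000e-02 -5.353e+01]
total shift in present tool axes [-0.4294 -0.1627  0.1007]
turn z -5.95 shift [-0.0477 -0.0181  0.0112]
turn z -5.95 shift [-0.0456 -0.0229  0.0112]
turn z -5.95 shift [-0.043  -0.0275  0.0112]
turn z -5.95 shift [-0.0399 -0.0318  0.0112]
turn z -5.95 shift [-0.0364 -0.0358  0.0112]
turn z -5.95 shift [-0.0324 -0.0394  0.0112]
turn z -5.95 shift [-0.0282 -0.0425  0.0112]
turn z -5.95 shift [-0.0236 -0.0452  0.0112]
turn z -5.95 shift [-0.0188 -0.0474  0.0112]
F [-0.03  0.21 -0.25] M [-0.051  0.041 -0.067] w 0.0853
```

{"fn": "drive_tool", "kwargs": {"motion": "0 0 -5.95 -0.0477 -0.0181 0.0112 60; 0 0 -5.95 -0.0456 -0.0229 0.0112 60; 0 0 -5.95 -0.043 -0.0275 0.0112 60; 0 0 -5.95 -0.04 -0.032 0.0112 60; 0 0 -5.95 -0.0364 -0.0358 0.0112 60; 0 0 -5.95 -0.0324 -0.0394 0.0112 60; 0 0 -5.95 -0.0282 -0.0425 0.0112 60; 0 0 -5.95 -0.0236 -0.0452 0.0112 60; 0 0 -5.95 -0.0188 -0.0474 0.0112 60; 0 0 0 0 0 0 60", "newtons": 60}}

```text
clock: 1.35
position: [0.5656, 0.2177, 0.1219]
ee_rot: [-0.003, -0.289, 0.957, 0.0]
contact_force: [-0.9, 0.3, 0.5]
width: 0.0512
```

```bash
python3 plan.py 0.552 0.2215 0.018 211.6 4
```

```text
t 1.35 pos [0.5656 0.2177 0.1219] yaw -146.38 dyaw -2.02 tilt [-0.0052 -0.0015 -1.    ]
total turn [ 0.09 -0.3   2.01]
total shift in present tool axes [0.0087 0.0105 0.1039]
turn z 0.5 shift [0.0023 0.0027 0.026 ]
turn z 0.5 shift [0.0023 0.0026 0.026 ]
turn z 0.5 shift [0.0023 0.0026 0.026 ]
turn z 0.5 shift [0.0024 0.0026 0.026 ]
F [-0.87  0.28  0.51] M [-0.037  0.019  0.002] w 0.0512
```

Correct the lateral position first, then descend part way.

{"fn": "drive_tool", "kwargs": {"motion": "0 0 2 0.0087 0.0105 0.02 60; 0 0 0 0 0 0 60; 0 0 0 0 0 0 60"}}

```text
clock: 1.72
position: [0.5516, 0.2224, 0.1017]
ee_rot: [-0.003, -0.271, 0.962, 0.001]
contact_force: [-0.9, 0.0, 0.1]
width: 0.0512
```

```bash
python3 plan.py 0.552 0.2215 0.018 211.6 4
```

```text
t 1.73 pos [0.5516 0.2224 0.1017] yaw -148.5 dyaw 0.1 tilt [-6.3e-03 -7.0e-04 -1.0e+00]
total turn [ 0.16 -0.33 -0.1 ]
total shift in present tool axes [-0.0004 -0.0012  0.0837]
turn z -0.03 shift [ 0.     -0.0002  0.0209]
turn z -0.03 shift [ 0.     -0.0002  0.0209]
turn z -0.03 shift [ 0.     -0.0002  0.0209]
turn z -0.03 shift [ 0.     -0.0002  0.0209]
F [-0.92  0.03  0.06] M [-0.03  -0.013  0.038] w 0.0512
```

{"fn": "drive_tool", "kwargs": {"motion": "0.16 -0.33 0 -0.0004 -0.0012 0.022 60; 0 0 0 0 0 0.022 60; 0 0 0 0 0 0.022 60; 0 0 0 0 0 0.016 60; 0 0 0 0 0 0 60"}}

```text
clock: 2.35
position: [0.5565, 0.2251, 0.0229]
ee_rot: [0.006, -0.274, 0.962, 0.0]
contact_force: [-0.1, 0.9, 0.5]
width: 0.0512
```

```bash
python3 plan.py 0.552 0.2215 0.018 211.6 1
```

```text
t 2.35 pos [0.5565 0.2251 0.0229] yaw -148.24 dyaw -0.16 tilt [ 0.0109  0.0031 -0.9999]
total turn [-0.17  0.62  0.16]
total shift in present tool axes [ 0.0057 -0.0007  0.0048]
turn z 0.16 shift [ 0.0057 -0.0007  0.0049]
F [-0.11  0.91  0.49] M [-0.012 -0.012  0.021] w 0.0512
```

{"fn": "drive_tool", "kwargs": {"motion": "-0.17 0.6 0.16 0.0057 -0.0007 0.0048 60; 0 0 0 0 0 0 60"}}

```text
clock: 2.6
position: [0.5528, 0.2218, 0.0192]
ee_rot: [0.001, -0.272, 0.962, -0.0]
contact_force: [0.0, -0.5, 0.1]
width: 0.0514
```

```bash
python3 plan.py 0.552 0.2215 0.018 211.6 1
```

```text
t 2.6 pos [0.5528 0.2218 0.0192] yaw -148.39 dyaw -0.01 tilt [ 2.2e-03  6.0e-04 -1.0e+00]
total turn [-0.04  0.13  0.01]
total shift in present tool axes [0.0008 0.0002 0.0012]
turn z 0.01 shift [0.0008 0.0002 0.0012]
F [ 0.04 -0.47  0.13] M [ 0.02  -0.022  0.026] w 0.0514
```

Tilt and position are fine, so I'll close the gripper and lift slightly.

{"fn": "drive_tool", "kwargs": {"motion": "0 0.1 0 0.0008 0 0.001 8; 0 0 0 0 0 0 0; 0 0 0 0 0 0 0; 0 0 0 0 0 0 0; 0 0 0 0 0 0 0", "newtons": 70}}

```text
clock: 3.22
position: [0.5531, 0.2215, 0.0195]
ee_rot: [0.002, -0.272, 0.962, -0.0]
contact_force: [-0.3, 0.6, 0.8]
width: 0.0109
```

```bash
python3 plan.py 0.552 0.2215 0.018 211.6 1
```

```text
t 3.23 pos [0.5531 0.2215 0.0195] yaw -148.41 dyaw 0.01 tilt [ 3.3e-03  5.0e-04 -1.0e+00]
total turn [-0.08  0.17 -0.01]
total shift in present tool axes [0.001  0.0006 0.0015]
turn z -0.01 shift [0.001  0.0006 0.0015]
F [-0.34  0.59  0.8 ] M [-0.024  0.044  0.035] w 0.0109
```

{"fn": "drive_tool", "kwargs": {"motion": "0 0 0 0 0 -0.015 0; 0 0 0 0 0 -0.03 0; 0 0 0 0 0 -0.05 0; 0 0 0 0 0 -0.06 0; 0 0 0 0 0 -0.06 0; 0 0 0 0 0 -0.03 0; 0 0 0 0 0 0 0; 0 0 0 0 0 0 0"}}

```text
clock: 4.22
position: [0.5493, 0.2206, 0.2727]
ee_rot: [-0.001, -0.272, 0.962, -0.0]
contact_force: [-0.2, 0.0, -3.6]
width: 0.0113
```

```bash
python3 plan.py 0.645 -0.136 0.262 167.9 10
```

```text
t 4.22 pos [0.5493 0.2206 0.2727] yaw -148.4 dyaw -43.7 tilt [-0.0027 -0.0013 -1.    ]
total turn [-0.05 -0.17 43.7 ]
total shift in present tool axes [ 0.1053 -0.3539  0.0109]
turn z 4.37 shift [ 0.0105 -0.0354  0.0011]
turn z 4.37 shift [ 0.0078 -0.0361  0.0011]
turn z 4.37 shift [ 0.005  -0.0366  0.0011]
turn z 4.37 shift [ 0.0022 -0.0369  0.0011]
turn z 4.37 shift [-0.0006 -0.0369  0.0011]
turn z 4.37 shift [-0.0034 -0.0368  0.0011]
turn z 4.37 shift [-0.0062 -0.0364  0.0011]
turn z 4.37 shift [-0.0089 -0.0358  0.0011]
turn z 4.37 shift [-0.0116 -0.035   0.0011]
turn z 4.37 shift [-0.0143 -0.0341  0.0011]
F [-0.18  0.01 -3.58] M [-0.062  0.02   0.031] w 0.0113
```

Lid lifted (3.6 N). Moving over the bridge.

{"fn": "drive_tool", "kwargs": {"motion": "0 0 4.37 0.0105 -0.0354 0 0; 0 0 4.37 0.0078 -0.0361 0 0; 0 0 4.37 0.005 -0.0366 0 0; 0 0 4.37 0.0022 -0.0369 0 0; 0 0 4.37 -0.0006 -0.0369 0 0; 0 0 4.37 -0.0034 -0.0368 0 0; 0 0 4.37 -0.0062 -0.0364 0 0; 0 0 4.37 -0.009 -0.0358 0 0; 0 0 4.37 -0.0116 -0.035 0 0; 0 0 4.37 -0.0143 -0.034 0 0; 0 0 0 0 0 0 0; 0 0 0 0 0 0 0"}}

```text
clock: 5.72
position: [0.6307, -0.1458, 0.2376]
ee_rot: [-0.03, 0.117, 0.993, 0.0]
contact_force: [-0.3, 1.1, -2.7]
width: 0.0108
```

```bash
python3 plan.py 0.645 -0.136 0.262 167.9 1
```

```text
t 5.72 pos [ 0.6307 -0.1458  0.2376] yaw 166.56 dyaw 1.34 tilt [-0.0588  0.0075 -0.9982]
total turn [-0.33 -3.38 -1.33]
total shift in present tool axes [-0.0102  0.0126 -0.0251]
turn z -1.34 shift [-0.0116  0.0128 -0.0244]
F [-0.33  1.1  -2.73] M [-0.058 -0.026  0.035] w 0.0108
```

{"fn": "drive_tool", "kwargs": {"motion": "-0.33 -3.4 -1.33 -0.0102 0.0126 -0.02 0; 0 0 0 0 0 0 0; 0 0 0 0 0 0 0"}}

```text
clock: 6.1
position: [0.6449, -0.1322, 0.2579]
ee_rot: [0.002, 0.103, 0.995, 0.001]
contact_force: [0.2, -0.9, -2.8]
width: 0.0109
```

```bash
python3 plan.py 0.645 -0.136 0.262 167.9 1
```

```text
t 6.1 pos [ 0.6449 -0.1322  0.2579] yaw 168.2 dyaw -0.3 tilt [ 0.0032  0.0011 -1.    ]
total turn [0.1  0.17 0.3 ]
total shift in present tool axes [-0.0009 -0.0037 -0.0041]
turn z 0.3 shift [-0.0009 -0.0037 -0.0041]
F [ 0.22 -0.88 -2.75] M [ 0.035  0.005 -0.014] w 0.0109
```

{"fn": "drive_tool", "kwargs": {"motion": "0 0 0.3 -0.0009 -0.0037 0.005 0; 0 0 0 0 0 0 0; 0 0 0 0 0 0 0"}}

```text
clock: 6.48
position: [0.6447, -0.1357, 0.2527]
ee_rot: [0.001, 0.105, 0.994, 0.001]
contact_force: [-0.7, 0.4, -4.0]
width: 0.0109
```

```bash
python3 - <<'E'
from rig import get_image
import cv2,numpy as np
for n,(x0,y0,w,h,s) in {"top":(280,110,150,120,5),"scene":(120,105,130,110,5)}.items():
    im,d=get_image(n);np.savez(n+"1.npz",im=im,d=d)
    cv2.imwrite(f"pics/{n}1.png",cv2.resize(im[y0:y0+h,x0:x0+w,::-1],None,fx=s,fy=s,interpolation=cv2.INTER_CUBIC))
E
python3 plan.py 0.645 -0.136 0.253 167.9 1
```

```text
t 6.58 pos [ 0.6447 -0.1357  0.2526] yaw 167.94 dyaw -0.04 tilt [ 2.8e-03  8.0e-04 -1.0e+00]
total turn [0.08 0.15 0.04]
total shift in present tool axes [-0.0004 -0.0002 -0.0004]
turn z 0.04 shift [-0.0004 -0.0002 -0.0004]
F [ 0.25  0.58 -2.72] M [-0.036  0.037 -0.052] w 0.0106
```

View pics/top1.png

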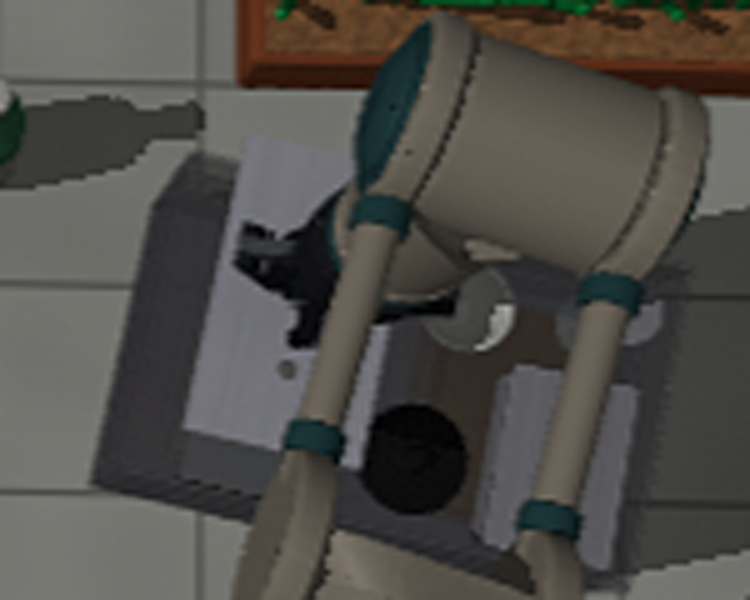

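View pics/scene1.png

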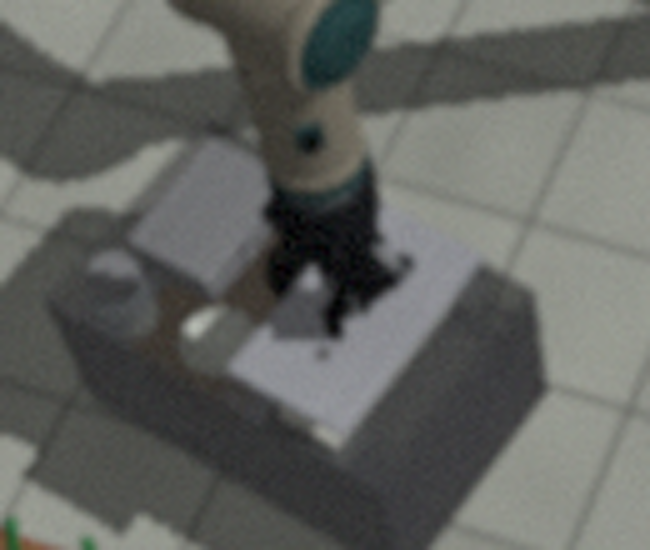

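Run:
```python
from h import *
T=np.load("top1.npz");S=np.load("scene1.npz")
P=cloud("top",T["d"]);
im=T["im"].max(2)
print(im[178:191,328:348])
s=S["im"].max(2);print(s[171:180,178:192])
# plane fit from top depth: plate pixels by colour
def plate(n,z,win):
    i=z["im"].astype(int);m=np.zeros((384,512),bool)
    m[win[0]:win[1],win[2]:win[3]]=((i[...,2]-i[...,1]>3)&(i[...,2]>110))[win[0]:win[1],win[2]:win[3]]
    Q=cloud(n,z["d"])[m];Q=Q[abs(Q[:,2]-.238)<.02]
    A=np.c_[Q[:,0]-.645,Q[:,1]+.136,np.ones(len(Q))];c=np.linalg.lstsq(A,Q[:,2],rcond=None)[0]
    return m,len(Q),c
for n,z,w in(("top",T,(135,205,315,362)),("scene",S,(145,195,165,220))):
    m,k,c=plate(n,z,w);print(n,k,"slopes",c.round(4))
    v,u=np.nonzero(m);q=np.array([onz(n,a,b,.239)[:2] for a,b in zip(u,v)])
    # lid axes
    a=np.radians(-12.1);ex=np.array([np.cos(a),np.sin(a)]);ey=np.array([-ex[1],ex[0]])
    L=(q-[.645,-.136])@np.c_[ex,ey]*1000;print("ext x",np.percentile(L[:,0],[0,1,99,100]).round(1),"y",np.percentile(L[:,1],[0,1,99,100]).round(1))
for n,uv in(("top",(287,369)),("scene",(322,353))):
    o=(280,110) if n=="top" else(120,105)
    print(n,onz(n,(uv[0]+.5)/5-.5+o[0],(uv[1]+.5)/5-.5+o[1],.236).round(4))
```

```text
[[122 120 119 120 119 120 119 120 123  67   0   0   3   2  28  41  85 102
  106 106]
 [122 120 120 120 120 121 120 119 122 104  56  27  53  51  60  73  94 105
  106 104]
 [122 119 120 120 120 121 121 119 120 124 127 127 125 124 126 102  99 105
  106 105]
 [121 119 121 120 121 122 122 121 123 125 126 123 121 122 112  97 101 105
  106 103]
 [122 120 121 121 122 122 122 113  78  61  84 114 119 121  94  94 102 105
  105 102]
 [122 121 121 121 122 122 123  95  72  69  68 101 118 122 101  98 104 106
  105 100]
 [120 120 121 123 123 122 121 104  76  69  68 103 119 109  94 100 106 107
  103  99]
 [120 121 122 123 122 122 121 123  96  71  78 113 122 113 100 103 106 105
  104  97]
 [119 122 122 122 123 122 121 121 123 124 124 122 123  98  98 104 106 104
  100  96]
 [120 123 123 122 122 122 120 120 122 123 122 120 123 101  99 105 106 104
   99  93]
 [120 121 122 124 123 122 120 121 123 123 121 120 112  98 101 106 106 104
   97  89]
 [122 123 122 124 123 121 120 122 122 122 121 121  98  96 103 106 105 102
   96  87]
 [122 122 122 123 123 120 120 121 122 122 121 123  99  99 105 106 104 101
   92  84]]
[[ 78  83  80  78  78  84  75  53  29  40  84 126 143 144]
 [ 97  97  95  97  93  97  91  85  69  73 101 133 140 148]
 [129 130 126 128 126 122 117 122 115 115 124 142 143 146]
 [146 146 144 144 140 128 117 122 131 139 140 145 140 145]
 [146 147 152 149 137 119 104 111 134 143 143 144 146 144]
 [152 147 150 147 140 119 108 117 139 147 147 145 149 149]
 [147 146 148 147 144 135 133 138 145 148 148 147 147 149]
 [149 149 150 149 147 149 145 144 147 147 149 151 148 149]
 [149 147 147 151 149 150 146 150 148 150 147 149 151 146]]
top 983 slopes [-0.0008  0.0025  0.2394]
ext x [-94.9 -93.7  92.5  93.9] y [-54.7 -53.3  53.3  54.6]
scene 663 slopes [ 0.0044 -0.001   0.2407]
ext x [-92.6 -89.6  93.6  95.3] y [-148.9 -126.2   52.4   54.8]
top [ 0.6009 -0.1274  0.236 ]
scene [ 0.6867 -0.1498  0.236 ]
```

Holes and pegs agree within about 1.5 mm in both views, and the plate is level. Descending to just above the peg tips.

{"fn": "drive_tool", "kwargs": {"motion": "0.08 0.15 0.04 0 0 0.012 0; 0 0 0 0 0 0.012 0; 0 0 0 0 0 0 0; 0 0 0 0 0 0 0"}}

```text
clock: 7.08
position: [0.6443, -0.1358, 0.2257]
ee_rot: [-0.001, 0.106, 0.994, 0.0]
contact_force: [0.7, 0.7, -2.7]
width: 0.0111
```

```bash
python3 plan.py 0.6449 -0.1359 0.220 167.9 1
```

```text
t 7.08 pos [ 0.6443 -0.1358  0.2257] yaw 167.88 dyaw 0.02 tilt [-2.1e-03  5.0e-04 -1.0e+00]
total turn [ 0.   -0.13 -0.02]
total shift in present tool axes [-0.0006 -0.      0.0057]
turn z -0.02 shift [-0.0006 -0.      0.0057]
F [ 0.65  0.75 -2.75] M [-0.034  0.02   0.034] w 0.0111
```

{"fn": "drive_tool", "kwargs": {"motion": "0 -0.1 0 -0.0005 0 0.006 0; 0 0 0 0 0 0.003 0; 0 0 0 0 0 0.002 0; 0 0 0 0 0 0 0"}}

```text
clock: 7.58
position: [0.6451, -0.136, 0.2145]
ee_rot: [0.0, 0.106, 0.994, -0.0]
contact_force: [-0.8, 0.9, -2.4]
width: 0.0106
```

```bash
python3 plan.py 0.6449 -0.1359 0.212 167.9 1
```

```text
t 7.58 pos [ 0.6451 -0.136   0.2145] yaw 167.88 dyaw 0.02 tilt [ 6.e-04 -2.e-04 -1.e+00]
total turn [-0.    0.04 -0.02]
total shift in present tool axes [0.0002 0.     0.0025]
turn z -0.02 shift [0.0002 0.     0.0025]
F [-0.77  0.87 -2.41] M [0.025 0.02  0.026] w 0.0106
```

{"fn": "drive_tool", "kwargs": {"motion": "0 0 0 0 0 0.002 0; 0 0 0 0 0 0.002 0; 0 0 0 0 0 0 0"}}

```text
clock: 7.95
position: [0.6452, -0.136, 0.2105]
ee_rot: [0.001, 0.106, 0.994, -0.0]
contact_force: [0.1, 0.7, -2.7]
width: 0.0106
```

```bash
python3 plan.py 0.6449 -0.1359 0.210 167.9 1
```

```text
t 7.95 pos [ 0.6452 -0.136   0.2105] yaw 167.88 dyaw 0.02 tilt [ 1.1e-03 -4.0e-04 -1.0e+00]
total turn [-0.01  0.07 -0.02]
total shift in present tool axes [0.0003 0.     0.0005]
turn z -0.02 shift [0.0003 0.     0.0005]
F [ 0.1   0.68 -2.67] M [-0.029  0.037 -0.007] w 0.0106
```

No contact force, though the underside should already be about 5 mm below the peg tips. Continuing gently.

{"fn": "drive_tool", "kwargs": {"motion": "0 0 0 0 0 0.002 0; 0 0 0 0 0 0.002 0; 0 0 0 0 0 0 0"}}

```text
clock: 8.32
position: [0.6453, -0.136, 0.2063]
ee_rot: [0.001, 0.106, 0.994, -0.0]
contact_force: [-0.0, -1.1, -2.8]
width: 0.0108
```

{"fn": "drive_tool", "kwargs": {"motion": "0 0 0 0 0 0.002 0; 0 0 0 0 0 0.002 0; 0 0 0 0 0 0 0"}}

```text
clock: 8.7
position: [0.6453, -0.136, 0.202]
ee_rot: [0.001, 0.106, 0.994, -0.0]
contact_force: [-0.1, 0.1, -2.9]
width: 0.0108
```

```bash
python3 plan.py 0.6449 -0.1359 0.200 167.9 1
```

```text
t 8.7 pos [ 0.6453 -0.136   0.202 ] yaw 167.88 dyaw 0.02 tilt [ 1.3e-03 -4.0e-04 -1.0e+00]
total turn [-0.01  0.08 -0.02]
total shift in present tool axes [0.0004 0.     0.002 ]
turn z -0.02 shift [0.0004 0.     0.002 ]
F [-0.07  0.13 -2.88] M [-0.01  -0.008 -0.036] w 0.0108
```

{"fn": "drive_tool", "kwargs": {"motion": "0 0 0 0 0 0.0015 0; 0 0 0 0 0 0.0015 0; 0 0 0 0 0 0 0"}}

```text
clock: 9.07
position: [0.6453, -0.136, 0.1988]
ee_rot: [0.001, 0.106, 0.994, -0.0]
contact_force: [-0.3, 0.4, -2.6]
width: 0.011
```

{"fn": "drive_tool", "kwargs": {"motion": "0 0 0 0 0 0.001 0; 0 0 0 0 0 0 0"}}

```text
clock: 9.32
position: [0.6454, -0.136, 0.1978]
ee_rot: [0.001, 0.106, 0.994, -0.0]
contact_force: [-1.1, -0.3, -3.6]
width: 0.0107
```

{"fn": "drive_tool", "kwargs": {"motion": "0 0 0 0 0 0.001 0; 0 0 0 0 0 0 0"}}

```text
clock: 9.57
position: [0.6456, -0.1361, 0.1975]
ee_rot: [0.001, 0.106, 0.994, -0.0]
contact_force: [0.6, 0.6, -2.2]
width: 0.0108
```

{"fn": "drive_tool", "kwargs": {"motion": "0 0 0 0 0 0.001 0; 0 0 0 0 0 0 0"}}

```text
clock: 9.82
position: [0.6456, -0.1361, 0.1973]
ee_rot: [0.002, 0.106, 0.994, -0.0]
contact_force: [-0.7, 0.1, -0.5]
width: 0.0111
```

```bash
python3 - <<'E'
from rig import get_image
import cv2,numpy as np
for n,(x0,y0,w,h,s) in {"top":(280,110,150,120,5),"scene":(120,105,130,110,5)}.items():
    im,d=get_image(n);np.savez(n+"2.npz",im=im,d=d)
    cv2.imwrite(f"pics/{n}2.png",cv2.resize(im[y0:y0+h,x0:x0+w,::-1],None,fx=s,fy=s,interpolation=cv2.INTER_CUBIC))
E
python3 plan.py 0.6449 -0.1359 0.195 167.9 1
```

```text
t 9.93 pos [ 0.6456 -0.1361  0.1973] yaw 167.88 dyaw 0.02 tilt [ 0.0032 -0.001  -1.    ]
total turn [-0.02  0.19 -0.02]
total shift in present tool axes [0.0008 0.     0.0023]
turn z -0.02 shift [0.0008 0.     0.0023]
F [-1.26 -0.12  0.28] M [ 0.001  0.156 -0.013] w 0.0111
```

View pics/top2.png

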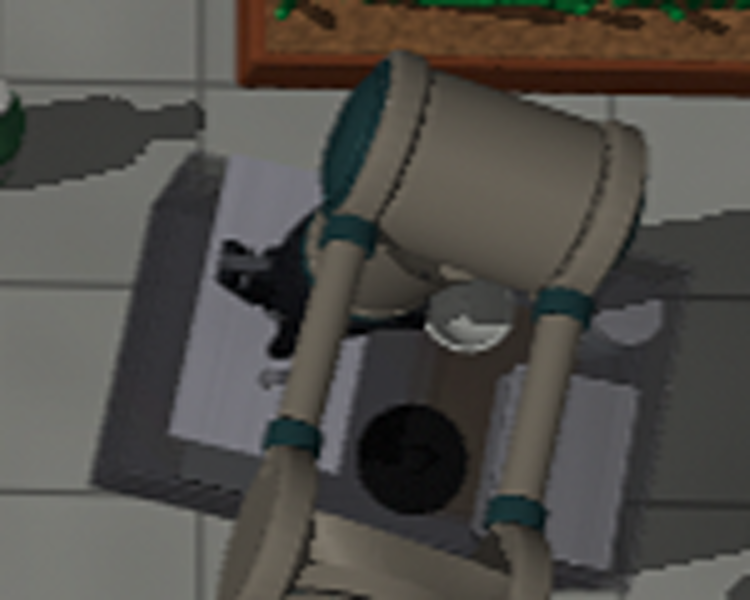

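View pics/scene2.png

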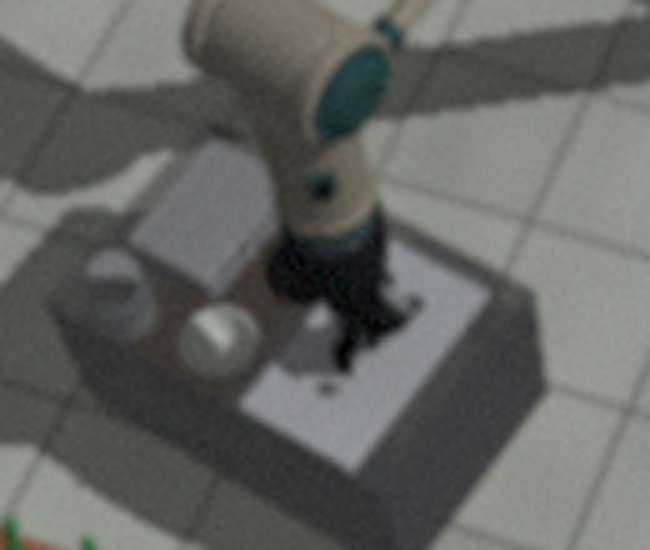

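The lid is at bridge height (underside about 0.178). Peg stubs show through the holes: the near one at (270,378) in the top crop, the far one at (328,388) in the scene crop. I'll level it, press lightly and release.

{"fn": "drive_tool", "kwargs": {"motion": "0 0.2 0 0.0003 0 0.001 0; 0 0 0 0 0 0.0005 0; 0 0 0 0 0 0 0"}}

```text
clock: 10.3
position: [0.6456, -0.1361, 0.1964]
ee_rot: [0.0, 0.106, 0.994, -0.0]
contact_force: [-0.6, 0.5, 1.8]
width: 0.0106
```

```bash
python3 plan.py 0.6453 -0.1361 0.197 167.9 1
```

```text
t 10.3 pos [ 0.6456 -0.1361  0.1964] yaw 167.88 dyaw 0.02 tilt [ 7.e-04 -6.e-04 -1.e+00]
total turn [-0.02  0.05 -0.02]
total shift in present tool axes [ 0.0003 -0.0001 -0.0006]
turn z -0.02 shift [ 0.0003 -0.0001 -0.0006]
F [-0.56  0.51  1.79] M [ 0.009  0.112 -0.014] w 0.0106
```

{"fn": "drive_tool", "kwargs": {"motion": "0 0 0 0 0 0 30; 0 0 0 0 0 0 50; 0 0 0 0 0 0 50; 0 0 0 0 0 0 50"}}

```text
clock: 10.8
position: [0.6462, -0.1364, 0.1961]
ee_rot: [0.001, 0.106, 0.994, -0.0]
contact_force: [-0.3, -0.0, 0.2]
width: 0.0424
```

```bash
python3 plan.py 0.6453 -0.1361 0.3 167.9 3
```

```text
t 10.8 pos [ 0.6462 -0.1364  0.1961] yaw 167.88 dyaw 0.02 tilt [ 1.7e-03 -9.0e-04 -1.0e+00]
total turn [-0.03  0.11 -0.02]
total shift in present tool axes [ 0.0007  0.     -0.1039]
turn z -0.01 shift [ 0.0003  0.     -0.0346]
turn z -0.01 shift [ 0.0003  0.     -0.0346]
turn z -0.01 shift [ 0.0003  0.     -0.0346]
F [-0.32 -0.01  0.25] M [ 0.03  -0.009 -0.02 ] w 0.0424
```

{"fn": "drive_tool", "kwargs": {"motion": "0 0 0 0 0 -0.015 50; 0 0 0 0 0 -0.025 50; 0 0 0 0 0 -0.04 50; 0 0 0 0 0 -0.04 50; 0 0 0 0 0.05 -0.03 50; 0 0 0 0 0.06 0 50; 0 0 0 0 0.06 0 50; 0 0 0 0 0.06 0 50; 0 0 0 0 0.03 0 50; 0 0 0 0 0 0 50; 0 0 0 0 0 0 50"}}

```text
clock: 12.18
position: [0.704, 0.1233, 0.3633]
ee_rot: [0.009, 0.107, 0.994, -0.0]
contact_force: [0.4, 0.4, 0.4]
width: 0.0429
```

```bash
python3 - <<'E'
from rig import get_image
import cv2,numpy as np
from h import *
for n,(x0,y0,w,h,s) in {"top":(280,110,150,120,5),"scene":(120,105,130,110,5)}.items():
    im,d=get_image(n);np.savez(n+"3.npz",im=im,d=d)
    cv2.imwrite(f"pics/{n}3.png",cv2.resize(im[y0:y0+h,x0:x0+w,::-1],None,fx=s,fy=s,interpolation=cv2.INTER_CUBIC))
    i=im.astype(int);m=np.zeros((384,512),bool);win={"top":(138,210,310,356),"scene":(150,205,160,222)}[n]
    m[win[0]:win[1],win[2]:win[3]]=((i[...,2]-i[...,1]>3)&(i[...,2]>100))[win[0]:win[1],win[2]:win[3]]
    Q=cloud(n,d);k=m&(abs(Q[...,2]-.184)<.012);Q=Q[k]
    c=np.linalg.lstsq(np.c_[Q[:,0]-.645,Q[:,1]+.136,np.ones(len(Q))],Q[:,2],rcond=None)[0];print(n,len(Q),"slopes,z top",c.round(4))
    v,u=np.nonzero(k);q=np.array([onz(n,a,b,.184)[:2] for a,b in zip(u,v)])
    print(cv2.minAreaRect((q*1000).astype(np.float32)))
E
python3 plan.py 0.6453 -0.1361 0.3 167.9 1
```

```text
top 1483 slopes,z top [ 0.0005 -0.0029  0.1844]
((643.2659912109375, -136.00851440429688), (109.46095275878906, 185.9795379638672), 78.00518035888672)
scene 794 slopes,z top [0.0047 0.002  0.1857]
((644.7088623046875, -138.48548889160156), (112.83731842041016, 191.0771026611328), 78.1159439086914)
t 12.28 pos [0.704  0.1228 0.3632] yaw 167.61 dyaw 0.29 tilt [ 0.0176 -0.0023 -0.9998]
total turn [ 0.09  1.01 -0.29]
total shift in present tool axes [ 0.0029 -0.2656  0.0628]
turn z -0.29 shift [ 0.0018 -0.2655  0.0632]
F [ 0.05  0.93 -0.12] M [0.053 0.022 0.023] w 0.0427
```

View pics/top3.png

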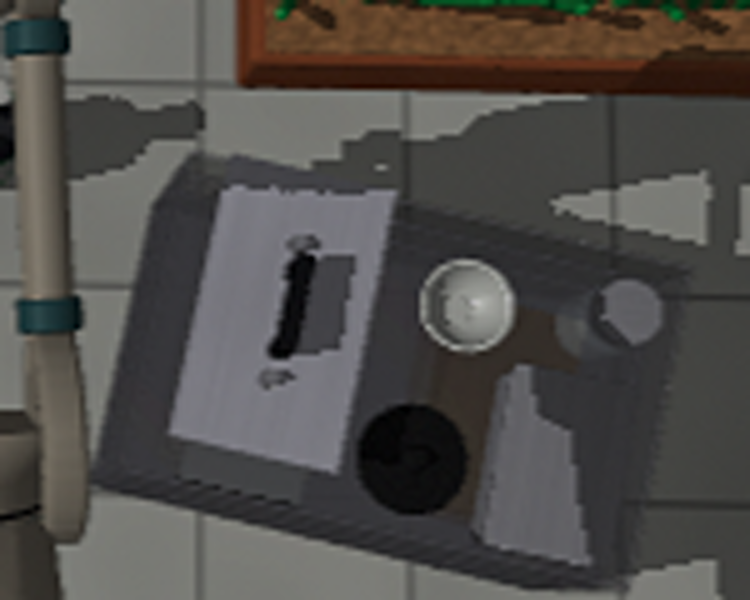

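View pics/scene3.png

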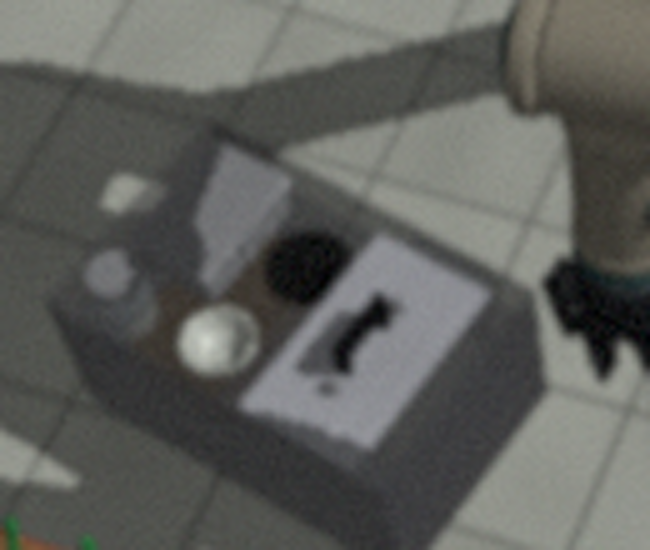

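Both pegs stand up through the holes, at (300,243) and (277,378) in the top crop. The lid is flat with its top at 0.184, and the gripper is clear.

```bash
python3 -c "
from rig import sign_off;print(sign_off())"
```

```text
the job is handed in; nothing more can be done
None
```

The half-lid is hanging on the peg bridge, let go, and the job is handed in at about 12 s on the robot's clock. I took the half-lid nearest the base by its grip bar, carried it over the top box and lowered it in small steps. Both pegs went in first time. The last press was about 5 N, going by the change in the force reading from the free-hanging lid.

Last checks, with the arm raised clear and reading no contact force:
- **Pegs and height:** the top view shows both pegs up through the holes. The lid's top is at z ≈ 0.184 m, so its underside is level with the bridge top at about 0.178 m.
- **Tilt and angle:** tilt is about 0.2° in the top view and 0.3° in the scene view. The long side is about 0.2° from the peg line.
- **Surroundings:** the tin, dish, silicone lid and jar look unmoved. I did not look at the mug, bottle and spatula again at the end, but nothing passed near them.
- **Disagreement:** the two cameras differ by about 2 to 3 mm on the lid's centre, (643, -136) mm in the top view against (645, -138) mm in the scene view. That is close to the calibration error, with shadow cutting off part of the plate edges.

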